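# Hold a bar handle against a drawer front for screwing

## Robot

A 6-joint arm with a two-finger parallel gripper is mounted at the origin on the work surface. World frame = base frame: x ahead of the robot, y to its left, z up, the work surface at z = 0. Lengths are in m, angles in degrees, forces in N, time in s.
With the tool pointing down it reaches from about 0.35 to 0.85 m from the base axis. Payload 8.1 kg.
Tool frame: the origin (TCP) lies on the mounting face of the last link; the fingertips stand arm.tips_ahead ahead of it and the grasp point (between the pads) lies 155 mm ahead of it (arm.tips_ahead is the distance from the TCP to the fingertips, in m); z points along the fingers, y is the line along which they close (so a half turn about z gives the same grasp; the last joint's range is limited). The gripper opens to 85 mm and grips with 20 to 120 N. Pads are 22 mm wide; open, the fingers measure 114 mm over their backs; the gripper's body (76 mm by 85 mm) begins 54 mm behind the grasp point. The pads swing forward as they close: fully open they stand 13 mm farther back than shut.
Start: joints at [67.701, 7.471, 85.268, -0, 87.261, -4.893], TCP at [0.179, 0.573, 0.405] pointing down, gripper open.
Joint ranges: [-169.43, 169.43], [-51.17, 129.36], [1.28, 143.12], [-76.62, 256.62], [0, 156.53], [-152.29, 152.29]. Speed limits (degrees/s): [136.94, 136.94, 159.86, 180, 180, 180].

## Interface

Orientations are given as a 3x3 rotation matrix whose columns are the frame's x, y, z axes.
In Python, from workcell import arm gives the robot as it stands.
- The arm moves only by the shell command python3 -m jog 'ROWS' [OPENING] [FORCE]. ROWS is JSON, a list of rows, each a list of 6 numbers: the shift along the world's x, y, z each as a share of 0.04 m, from -1 to 1, then the turn, a rotation vector about the world's x, y, z each as a share of 4 degrees, from -1 to 1. A call has 1 to 12 rows; each row shifts and turns the commanded pose from where the row before left it; what a row does not reach is not made up. A row lasts 1/12 s, in which the tool goes at most 41.7 mm and 7.16 degrees, less where a joint would pass 70% of its speed; a pose out of reach is approached as far as the arm can. A call with a number of a shift or a turn outside -1 to 1 is refused whole. A call with a gripper value outside its range is refused whole. OPENING is the opening, from 0 (shut) to 1 (fully open), set as the call begins (- or left out, the last holds). The fingers move at their own pace and stop on an object; FORCE is the grip in N (left out, the last holds). Time passes only in rows, so rows that do not move let the fingers close. It gives the time, the measured TCP pose, the force, the opening and the grip force at its end, in the units of the state.
- arm.observe(): the state, without advancing time (a new reading comes with each control period).
- arm.get_image(name): name is "scene" or "top"; returns (picture, depth): 480x640x3 uint8, red, green, blue; 480x640 float32, m along the optical axis (not along the pixel's ray), 0 where there is no reading.
- arm.camera_params(name): a dict with "camera_matrix" (3x3 intrinsics, pixels), "origin" and "rotation" of the camera in the world. Camera axes: x right, y down, z forward; pixel columns grow to the right and rows downward; lengths in m; the calibration is good to about 2 mm. A picture is of the moment at which its call begins. camera_params takes no time and is no camera call.
- arm.sign_off(): hands the job in; it is judged then, once.
The state is a dict: "clock": time; "q": joint angles; "qvel": joint speeds; "joint_torque": joint torques, N m; "eef_pos": TCP position; "orientation": TCP orientation; "force": force on the tool from outside, world axes, zero at the start; "wrist_torque": the same for the moment, N m; "opening": finger opening in m; "gripper_force": force on a finger pad.
Only numpy, scipy, OpenCV 4.12 (cv2) and the standard library are available. Lean on these libraries where they do the work, as an engineer would, in place of code of your own. Each camera call takes 0.05 s, during which the arm holds its last target. There are 200 camera calls.

## Task

The drawer front in the stand has just been drilled: swing the drill guide fully down out of the way by its ball lever, then pick up the long bar handle and press its two feet against the drawer front, over the two screw holes, with a steady push of about 10 N while a colleague screws it on from behind. Hold it square and still, and finish like that: your job ends while you are gripping the handle and pressing, nothing is let go. Leave the short handle, the tape measure and the screw tray where they are.

Things in the scene. Friction and masses are not known exactly. Their poses are not given: they have to be found in the camera images.
- stand: Fixed fitter's stand: plywood base 270 mm wide (y), 15 thick, x -30 to 140 mm; two posts 115 mm high at the back, 65 mm cheeks; holds an upright wooden drawer front 240 wide, 18 thick, z 16 to 130 mm. Origin on the counter below the middle of the drawer front's unpressed front face, which looks roughly to the robot. +x: from that face into the stand (the pressing direction), z up.
- front (a joint): How far the drawer front is pushed back (stand +x) on its two spring buffers, in m: 0 at rest, hard stop at 0.020. Linear spring, 1 N per mm (10 N gives 0.010).
- hole_left (a point): Mouth of the screw hole (black dot, 9 mm across) at stand y = +64 mm on the front face, 105 mm above the counter, 25 mm below the drawer front's top edge; a thin dark tick across the top edge stands straight above it. Moves back with the drawer front. Axes as the stand.
- hole_right (a point): The other screw hole, at stand y = -64 mm; otherwise as hole_left.
- guide (a joint): Hinge angle of the aluminium drill guide, rad: 0 upright, covering the holes; 1.35 fully down towards the robot. Cross bar 190 mm wide, 26 high, 10 thick, centred 70 mm above the hinge, on two side arms. Stays where left (friction 0.2 N m, about 1.6 N at the ball). Fully down, only the ball lever reaches beyond 100 mm before the face; all is below 75 mm.
- guide_hinge (a point): Middle of the guide's hinge axis, which runs along stand y: 12 mm before the front face, 35 mm above the counter. Axes as the stand.
- guide_ball (a point): Centre of the black ball, 20 mm diameter, on the end of the guide's thin lever (8 mm rod). Guide at 0: 40 mm before (stand -x) and 118 mm above the hinge axis. At 1.35: 124 mm before and 13 mm below the hinge axis, so 22 mm above the counter.
- handle: Long steel bar handle, about 0.14 kg, loose, flat on the counter left or right of the stand: square bar 12 x 12 mm, 140 long (its y), a 12 x 12 mm leg at each end (128 mm between centres) along its +x, away from the robot, turned up to 0.6 rad. Origin: underside of the bar's middle; z up. Feet end 40 mm from the bar's centre line; 34 mm clear between bar and feet plane.
- bar_mid (a point): Centre of the handle's bar (6 mm above the counter while it lies there). Axes as the handle.
- foot_left (a point): Middle of the end face of the handle's leg at its +y end (40 mm along +x from the bar's centre line, y = +64 mm). Belongs on hole_left.
- foot_right (a point): Middle of the end face of the other leg (y = -64 mm). Belongs on hole_right.
- short_handle: Bystander: like the long handle but only 76 mm long; lies flat on the other side of the stand. Origin at the underside of the bar's middle. Leave alone.
- tape: Bystander: black tape measure 65 x 36 x 62 mm, loose, standing on the counter; origin at the middle of its underside. Leave alone.
- tray: Bystander: grey screw tray 100 x 130 x 30 mm, loose; origin at the middle of its underside. Leave alone.
Not all that is in view belongs to the job. What is shaped like the handle but green or yellow is not meant.

How it is judged (in metres and radians):
On the way, in this order (a step that is already met when the one before it is completed fails the run):
1. the drill guide is swung down (value of joint guide above 1.15 rad), for 0.2 s.
2. the long handle is lifted off the counter (height (world z) of bar_mid above 0.04 m), for 0.2 s.
At the end, for the whole second after the job is handed in: For the last second: guide swung down (over 1.15 rad); both feet of the long handle within 7 mm of the screw holes, legs within 8 degrees of the pressing direction; pressed on the drawer front with 6 to 14 N (front pushed in 5 to 15 mm); still, and held by the gripper (value of joint guide above 1.15 rad and ((distance between foot_left and hole_left below 0.007 m and distance between foot_right and hole_right below 0.007 m) or (distance between foot_left and hole_right below 0.007 m and distance between foot_right and hole_left below 0.007 m)) and angle between the x axis of handle and the x axis of stand, either way round below 0.14 rad and contact force between handle and stand between 6 and 14 N and value of joint front between 0.005 and 0.015 m and contact force between the fingers and handle above 2 N and linear speed of handle below 0.02 m/s); the arm keeps its last pose, push and grip.
It fails at once if the short handle was disturbed (distance of short_handle from where it was at the start of the episode above 0.03 m).
It fails at once if the tape measure was disturbed (distance of tape from where it was at the start of the episode above 0.03 m).
It fails at once if the screw tray was disturbed (distance of tray from where it was at the start of the episode above 0.03 m).
It also fails if it takes over 59 s, if anything falls off the work surface, if the arm or the gripper's body presses on something with over 40 N, if the wrist force passes 120 N, or if a joint passes its speed limit or range.

## Working session

There is one attempt and no reset: what is moved stays moved. The work goes in short steps, Python scripts to look and compute and a shell command to move; the robot and the scene stay as the last step left them, time stands still between calls to the robot, and variables do not carry over. Pictures are saved under pics/ and viewed, at most 10 in all, crops included, and the job is handed in when it is done.

```bash
ls; mkdir -p pics
cat > h.py <<'E'
import numpy as np, cv2
from workcell import arm
def grab(n):
    im,d=arm.get_image(n); p=arm.camera_params(n)
    K=np.array(p["camera_matrix"]);R=np.array(p["rotation"]);o=np.array(p["origin"])
    v,u=np.mgrid[:480,:640]
    c=np.stack([(u-K[0,2])/K[0,0]*d,(v-K[1,2])/K[1,1]*d,d],-1)
    return im,d,c@R.T+o
def proj(n,P):
    p=arm.camera_params(n);K=np.array(p["camera_matrix"]);R=np.array(p["rotation"]);o=np.array(p["origin"])
    c=(np.atleast_2d(P)-o)@R; return (c[:,:2]/c[:,2:])*[K[0,0],K[1,1]]+K[:2,2]
def save(n,im): cv2.imwrite("pics/"+n+".png",im[...,::-1])
E
python3 - <<'E'
from h import *
for n in("scene","top"):
    im,d,P=grab(n); save(n+"0",im); np.savez("/tmp/"+n,im=im,P=P,d=d)
    print(n,arm.camera_params(n))
print(arm.tips_ahead,arm.observe())
E
```

```text
pics
scene {'camera_matrix': array([[499.38222566,   0.        , 321.23153724],
       [  0.        , 499.38222566, 235.61528569],
       [  0.        ,   0.        ,   1.        ]]), 'origin': array([ 0.97775992, -0.67419606,  0.83953694]), 'rotation': array([[ 0.87257953,  0.32662196, -0.36321213],
       [ 0.48830091, -0.56357278,  0.66629418],
       [ 0.01292984, -0.75875148, -0.65125188]])}
top {'camera_matrix': array([[512.00015142,   0.        , 315.7491286 ],
       [  0.        , 512.00015142, 247.98406738],
       [  0.        ,   0.        ,   1.        ]]), 'origin': array([0.45881443, 0.06966226, 1.33455708]), 'rotation': array([[ 0.02109923, -0.99680389,  0.07705078],
       [-0.99975894, -0.02150419, -0.00442972],
       [ 0.00607248, -0.07693874, -0.99701733]])}
0.1734 {'clock': 0.1, 'q': array([ 6.77048923e+01,  7.51143644e+00,  8.53223670e+01, -1.01938389e-03,
        8.72605141e+01, -4.89200456e+00]), 'qvel': array([-0.05684931, -0.07559489, -0.21096865,  0.1047866 , -0.04875851,
        0.04340008]), 'joint_torque': array([ 5.60140106e-04, -5.70948207e+01, -5.01940084e+01, -2.27710116e-04,
        8.15639592e-03, -1.41620552e-05]), 'eef_pos': array([0.17935148, 0.57235955, 0.4037487 ]), 'orientation': array([[-9.54224352e-01,  2.99091150e-01, -6.08068827e-04],
       [ 2.99091743e-01,  9.54223134e-01, -1.52982895e-03],
       [ 1.22675042e-04, -1.64166841e-03, -9.99998645e-01]]), 'force': array([ 0.23669002,  0.24296683, -0.42345846]), 'wrist_torque': array([ 0.03703018, -0.03864439, -0.01258778]), 'gripper_force': 0.0, 'opening': 0.08540022260992933}
```

View pics/scene0.png

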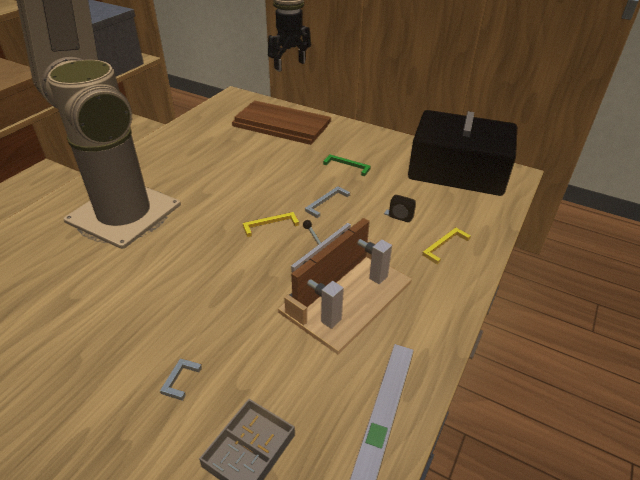

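View pics/top0.png

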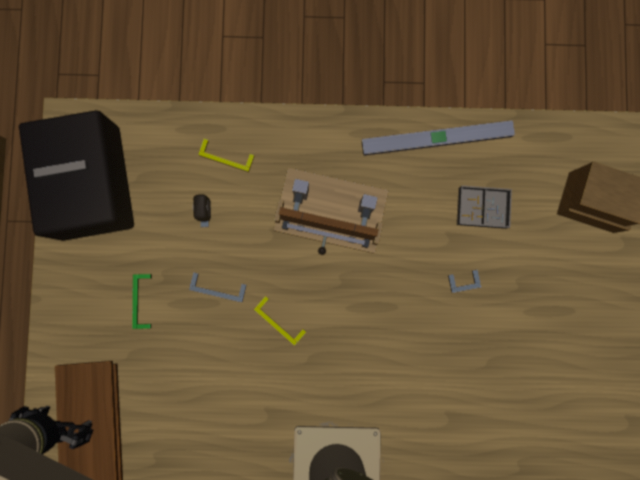

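Scene picture: the grey long handle is at top (218,290), the grey short one at (464,282), yellow ones at (280,320) and (226,157), and green at (142,300). The long grey one fits, since it is about 50 px long against about 28 px for the short one. The stand is at (330,212) and the guide ball at (322,251). Next I measure and confirm in an enlarged crop.

Run:
```python
from h import *
D=np.load("/tmp/top.npz");im,P=D["im"],D["P"];S=np.load("/tmp/scene.npz")
hsv=cv2.cvtColor(im,cv2.COLOR_RGB2HSV)
for (u0,u1,v0,v1) in((180,255,265,305),(440,490,262,300)):
    m=np.zeros((480,640),bool); m[v0:v1,u0:u1]=hsv[v0:v1,u0:u1,1]<70
    q=P[m]; b=cv2.minAreaRect(q[:,:2].astype(np.float32)*1000); print(m.sum(),b,np.median(q[:,2]),cv2.boxPoints(b).tolist())
# drawer front top edge
for nm in("top","scene"):
    E=np.load("/tmp/%s.npz"%nm);Q=E["P"]
    m=(Q[...,2]>.122)&(Q[...,2]<.137)&(Q[...,0]>.4)&(Q[...,0]<.8)&(abs(Q[...,1]-.05)<.25)
    v,u=np.nonzero(m);print(nm,m.sum(),u.min(),u.max(),v.min(),v.max())
    b=cv2.minAreaRect(Q[m][:,:2].astype(np.float32)*1000);print(b,np.median(Q[m][:,2]),cv2.boxPoints(b).tolist())
a=cv2.resize(im[170:310,180:400],None,fx=3.6,fy=3.6,interpolation=cv2.INTER_CUBIC)[:300*2]
save("crop1",a)
save("crop2",cv2.resize(S["im"][180:350,240:420],None,fx=3.5,fy=3.5,interpolation=cv2.INTER_CUBIC))
```

```text
457 ((446.02264404296875, 229.69741821289062), (315.35894775390625, 60.400909423828125), 83.72740173339844) 0.011534081510230498 [[398.77508544921875, 76.2615966796875], [458.81439208984375, 69.66226196289062], [493.27020263671875, 383.13323974609375], [433.23089599609375, 389.7325744628906]]
327 ((461.2102355957031, -150.1947784423828), (52.010074615478516, 436.653564453125), 7.416858196258545) 0.010947884009635533 [[407.23956298828125, 62.94839096069336], [463.60601806640625, -370.05181884765625], [515.180908203125, -363.33795166015625], [458.814453125, 69.66226196289062]]
top 819 279 377 207 244
((593.6736450195312, 41.37035369873047), (239.459228515625, 68.09748077392578), 78.76345825195312) 0.12974166759639827 [[536.9470825195312, -69.42943572998047], [603.7391967773438, -82.69890594482422], [650.4002075195312, 152.17013549804688], [583.6080932617188, 165.43960571289062]]
scene 878 292 369 218 280
((593.5240478515625, 40.98304748535156), (242.3407440185547, 73.54058837890625), 78.32048797607422) 0.13018745708437168 [[532.9857177734375, -70.23484802246094], [605.003662109375, -85.1221923828125], [654.0623779296875, 152.20094299316406], [582.04443359375, 167.08828735351562]]
```

View pics/crop1.png

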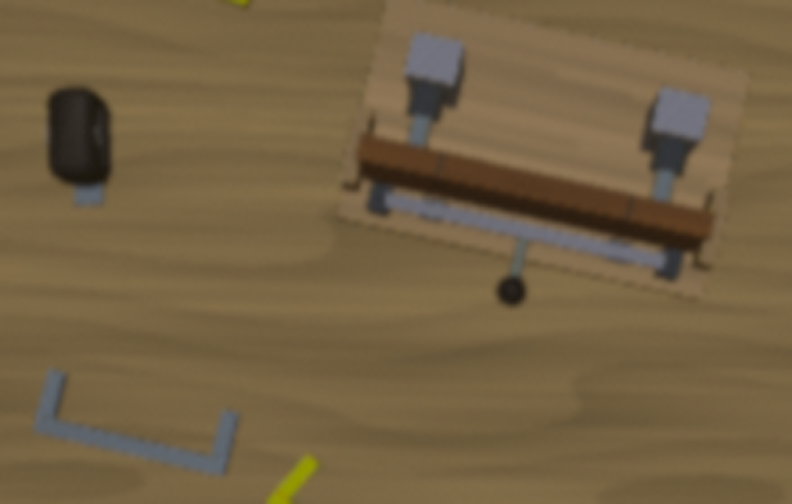

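View pics/crop2.png

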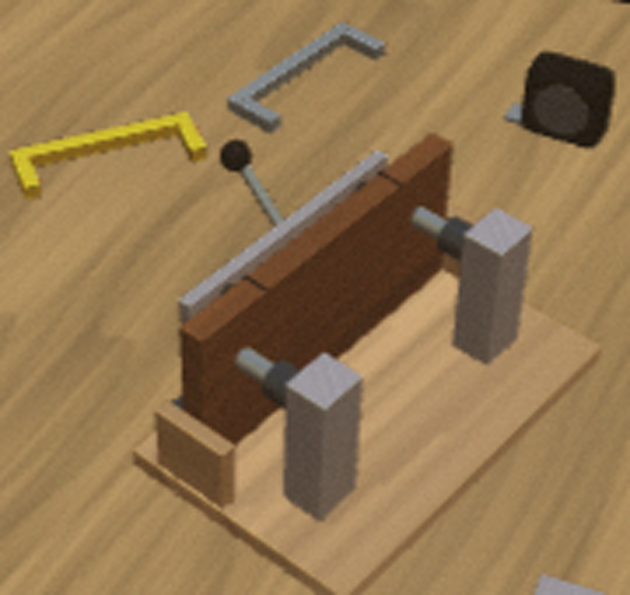

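```bash
cat >> h.py <<'E'
def ray(n,uv,z):
    p=arm.camera_params(n);K=np.array(p["camera_matrix"]);R=np.array(p["rotation"]);o=np.array(p["origin"])
    d=R@np.linalg.inv(K)@np.array([uv[0],uv[1],1.]); return o+d*(z-o[2])/d[2]
E
python3 - <<'E'
from h import *
for nm in("top","scene"):
    E=np.load("/tmp/%s.npz"%nm);Q=E["P"];im=E["im"];hsv=cv2.cvtColor(im,cv2.COLOR_RGB2HSV)
    print("==",nm)
    m=(Q[...,2]>.125)&(Q[...,2]<.135)&(Q[...,0]>.4)&(Q[...,0]<.8)&(abs(Q[...,1]-.05)<.25)&(hsv[...,1]>100)
    b=cv2.minAreaRect(Q[m][:,:2].astype(np.float32)*1000);print("edge",m.sum(),b,np.median(Q[m][:,2]))
    for (c,h) in(((.46,.26),.12),((.46,-.22),.08)):
        m=(Q[...,2]>.006)&(Q[...,2]<.03)&(abs(Q[...,0]-c[0])<.1)&(abs(Q[...,1]-c[1])<h)&(hsv[...,1]<90)
        q=Q[m];b=cv2.minAreaRect(q[:,:2].astype(np.float32)*1000);print("handle",m.sum(),b,cv2.boxPoints(b).round(1).tolist(),np.median(q[:,2]))
    m=(im.max(2)<45)&(Q[...,2]>.12)&(abs(Q[...,0]-.5)<.1)&(abs(Q[...,1]-.05)<.06);print("ball",m.sum(),Q[m].mean(0))
    m=(hsv[...,1]<80)&(abs(Q[...,2]-.117)<.008)&(abs(Q[...,0]-.58)<.06)&(abs(Q[...,1]-.05)<.15);b=cv2.minAreaRect(Q[m][:,:2].astype(np.float32)*1000);print("guide",m.sum(),b)
def cr(x,y,f,u0,v0): return ((x+.5)/f-.5+u0,(y+.5)/f-.5+v0)
for c in((440,163),(631,210)): print("tick top",ray("top",cr(*c,3.6,180,170),.13))
for c in((391,181),(255,283)): print("tick scene",ray("scene",cr(*c,3.5,240,180),.13))
print("ball top",ray("top",cr(511,290,3.6,180,170),.153),"scene",ray("scene",cr(235,155,3.5,240,180),.153))
for c in((57,371),(38,425),(222,474),(235,412)): print("hcorner",ray("top",cr(*c,3.6,180,170),.012))
E
```

```text
== top
edge 730 ((617.56103515625, 36.62220001220703), (239.48106384277344, 18.826072692871094), 78.52676391601562) 0.12986776419435087
handle 363 ((455.4839782714844, 315.53253173828125), (139.75779724121094, 47.13551712036133), 77.8146743774414) [[417.70001220703125, 252.1999969482422], [463.79998779296875, 242.3000030517578], [493.29998779296875, 378.8999938964844], [447.20001220703125, 388.79998779296875]] 0.012268852248151108
handle 91 ((479.5475158691406, -291.70025634765625), (44.944122314453125, 15.969804763793945), 11.186813354492188) [[456.0, -288.20001220703125], [459.1000061035156, -303.8999938964844], [503.1000061035156, -295.20001220703125], [500.0, -279.5]] 0.011264206150687572
ball 91 [0.48513731 0.06372738 0.97195195]
guide 357 ((583.1005249023438, 43.54396057128906), (189.0074920654297, 26.17223358154297), 78.36296081542969)
== scene
edge 767 ((600.30078125, 39.459678649902344), (242.41757202148438, 58.14673614501953), 78.72901153564453) 0.13036296231739564
handle 269 ((456.0185852050781, 313.14453125), (142.0667724609375, 49.37569808959961), 77.1568603515625) [[416
[... 368 characters left out ...]
00061035156], [504.5, -293.3999938964844], [501.3999938964844, -279.6000061035156]] 0.012553184288791597
ball 36 [0.55023437 0.04471029 0.15222683]
guide 423 ((584.0181884765625, 41.06761932373047), (189.94561767578125, 26.33416748046875), 78.3332748413086)
tick top [0.62981607 0.09889274 0.13      ]
tick top [ 0.60142157 -0.02741301  0.13      ]
tick scene [0.63251386 0.09765064 0.13      ]
tick scene [ 0.60492653 -0.02602473  0.13      ]
ball top [0.54528894 0.05080681 0.153     ] scene [0.54875127 0.04644573 0.153     ]
hcorner [0.49046907 0.37239269 0.012     ]
hcorner [0.45165878 0.38443411 0.012     ]
hcorner [0.41959756 0.2520138  0.012     ]
hcorner [0.46389068 0.24415032 0.012     ]
```

```bash
python3 -m jog '[[0.57,-0.82,0,0,0,-1],[0.57,-0.82,0,0,0,-1],[0.57,-0.82,0,0,0,-1],[0.57,-0.82,0,0,0,-1],[0.57,-0.82,0,0,0,-1],[0.57,-0.82,0,0,0,-1],[0.57,-0.82,0,0,0,-1],[0.57,-0.82,0,0,0,-1],[0.57,-0.82,0,0,0,-1],[0.57,-0.82,0,0,0,-1],[0.57,-0.82,0,0,0,-1],[0.57,-0.82,0,0,0,-1]]' 0 40; python3 -m jog '[[0.57,-0.82,0,0,0,-1],[0.57,-0.82,0,0,0,-1],[0.57,-0.82,0,0,0,-1],[0.57,-0.82,0,0,0,-1],[0,0,0,0,0,-1],[0,0,0,0,0,-1],[0,0,0,0,0,-1],[0,0,0,0,0,-1],[0,0,0,0,0,-1],[0,0,0,0,0,0],[0,0,0,0,0,0]]'; python3 -c "
from workcell import arm;print(arm.tips_ahead,arm.observe()['orientation'])"
```

```text
clock: 1.1
eef_pos: [0.4536, 0.177, 0.4045]
orientation: [[-0.413, 0.911, -0.0], [0.911, 0.413, 0.0], [0.0, -0.0, -1.0]]
force: [1.8, 1.0, 0.7]
opening: 0.0001
gripper_force: 0.0
clock: 2.02
eef_pos: [0.5442, 0.0477, 0.4043]
orientation: [[0.196, 0.981, -0.001], [0.981, -0.196, -0.0], [-0.0, -0.001, -1.0]]
force: [-0.5, 0.1, 0.2]
opening: 0.0001
gripper_force: 0.0
0.1734 [[ 1.95660500e-01  9.80671447e-01 -6.94148945e-04]
 [ 9.80671681e-01 -1.95660556e-01 -1.37822944e-05]
 [-1.49333471e-04 -6.78035563e-04 -9.99999759e-01]]
```

```bash
python3 -m jog '[[0,0.1,-0.9,0,0,0],[0,0,-0.6,0,0,0],[0,0,-0.3,0,0,0],[-0.27,0.055,-0.16,0,0,0],[-0.27,0.055,-0.16,0,0,0],[-0.23,0.05,-0.2,0,0,0],[-0.23,0.05,-0.2,0,0,0],[-0.18,0.04,-0.25,0,0,0],[-0.18,0.04,-0.25,0,0,0],[0,0,0,0,0,0]]'; python3 -m jog '[[-0.14,0.03,-0.29,0,0,0],[-0.14,0.03,-0.29,0,0,0],[-0.07,0.015,-0.3,0,0,0],[-0.07,0.015,-0.3,0,0,0],[-0.01,0,-0.35,0,0,0],[-0.01,0,-0.35,0,0,0],[0,0,0,0,0,0],[0,0,0,0,0,0],[0,0,0,0,0,0]]'
python3 - <<'E'
from h import *
a,_,P=grab("scene"); np.savez("/tmp/s2",im=a,P=P); save("s2",cv2.resize(a[120:380,150:450],None,fx=2.3,fy=2.3))
E
```

```text
clock: 2.85
eef_pos: [0.4865, 0.0638, 0.2818]
orientation: [[0.195, 0.981, -0.01], [0.981, -0.195, 0.0], [-0.002, -0.01, -1.0]]
force: [-10.3, 0.8, 5.7]
opening: 0.0003
gripper_force: 3.8
clock: 3.6
eef_pos: [0.4724, 0.0669, 0.2089]
orientation: [[0.198, 0.98, -0.0], [0.98, -0.198, -0.0], [-0.0, -0.0, -1.0]]
force: [1.0, 0.7, 0.0]
opening: -0.0003
gripper_force: 0.0
```

View pics/s2.png

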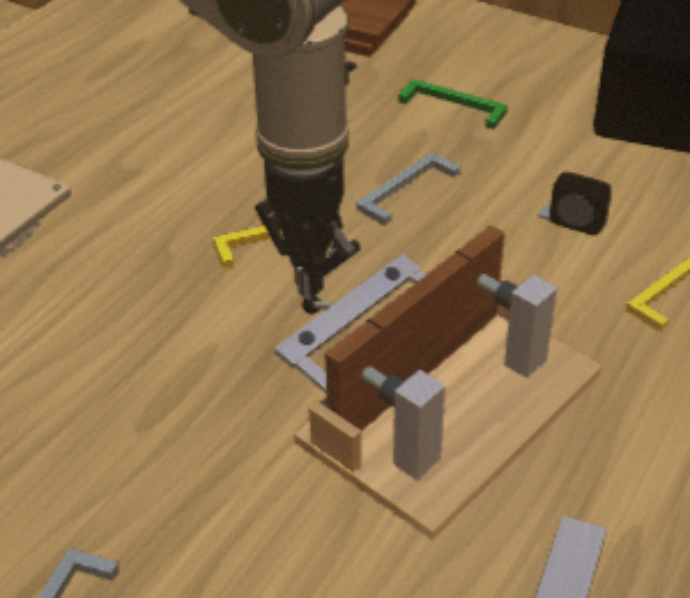

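The picture shows the guide lying flat, with its cross bar at crop (350,310), and the ball under the fingertips at (312,303). Next: lift off and go above the handle.

```bash
python3 -m jog '[[0,0,0.8,0,0,0],[0,0,1,0,0,0],[0,0,1,0,0,0],[-0.12,0.9,0,0,0,-0.3],[-0.12,0.9,0,0,0,0],[-0.12,0.9,0,0,0,0],[-0.12,0.9,0,0,0,0],[-0.12,0.9,0,0,0,0],[-0.12,0.9,0,0,0,0],[-0.1,0.9,0,0,0,0],[0,0,0,0,0,0],[0,0,0,0,0,0]]' 0.45
python3 - <<'E'
from h import *
Q=grab("scene")[2]; 
F0=np.array([.6087,.0382]);X=np.array([.98,-.199]);Y=np.array([.199,.98])
d=Q[...,:2]-F0; f=-d@X; l=d@Y; z=Q[...,2]
m=(f>5)&(f<115)&(abs(l)<90e-3)&(z>.02)&(z<.12)
for a in range(40,110,10):
    k=m&(f*1000>a)&(f*1000<=a+10); print(a,k.sum(),np.median(z[k]) if k.any() else None)
k=(f>.12)&(f<.15)&(abs(l)<.03)&(z>.012); print("ball",k.sum(),z[k].max(),f[k].mean(),l[k].mean())
E
```

```text
clock: 4.65
eef_pos: [0.439, 0.3207, 0.3214]
orientation: [[0.215, 0.977, 0.001], [0.977, -0.215, 0.0], [0.001, 0.001, -1.0]]
force: [0.2, -0.5, 0.7]
opening: 0.0382
gripper_force: 0.0
40 0 None
50 0 None
60 0 None
70 0 None
80 0 None
90 0 None
100 0 None
ball 51 0.035632021239548006 0.13086528001323638 -0.003969757113651467
```

```bash
python3 -m jog '[[0.02,-0.06,-0.8,0,0,0],[0,0,-0.8,0,0,0],[0,0,-0.8,0,0,0],[0,0,-0.6,0,0,0],[0,0,-0.3,0,0,0],[0,0,-0.2,0,0,0],[0,0,-0.1,0,0,0],[0,0,0,0,0,0],[0,0,0,0,0,0]]'
```

```text
clock: 5.45
eef_pos: [0.4412, 0.3168, 0.1783]
orientation: [[0.219, 0.976, 0.002], [0.976, -0.219, 0.001], [0.002, 0.002, -1.0]]
force: [0.1, 1.1, 0.5]
opening: 0.0385
gripper_force: 0.0
```

```bash
python3 -m jog '[[0,0.02,-0.04,0,0,0],[0,0,0,0,0,0],[0,0,0,0,0,0],[0,0,0,0,0,0],[0,0,0,0,0,0],[0,0,0,0,0,0],[0,0,0,0,0,0],[0,0,0,0,0,0],[0,0,0,0,0,0]]' 0 70; python3 -m jog '[[0,0,0.1,0,0,0],[0,0,0.3,0,0,0],[0,0,0.6,0,0,0],[0,0,1,0,0,0],[0,0,1,0,0,0],[0,0,1,0,0,0],[0,0,0,0,0,0],[0,0,0,0,0,0],[0,0,0,0,0,0]]'
python3 - <<'E'
from h import *
a,_,P=grab("scene"); np.savez("/tmp/s3",im=a,P=P); b,_,P=grab("top");np.savez("/tmp/t3",im=b,P=P)
save("s3",np.hstack([cv2.resize(a[100:330,240:420],None,fx=2.2,fy=2.2),cv2.resize(b[200:330,160:262],None,fx=3.8923,fy=3.8923)[:506]]))
E
```

```text
clock: 6.2
eef_pos: [0.4408, 0.3178, 0.1765]
orientation: [[0.218, 0.976, 0.002], [0.976, -0.218, 0.001], [0.001, 0.001, -1.0]]
force: [-1.8, -0.5, 6.5]
opening: 0.0095
gripper_force: 69.5
clock: 6.95
eef_pos: [0.4401, 0.3172, 0.3355]
orientation: [[0.218, 0.976, 0.001], [0.976, -0.218, 0.0], [0.0, 0.0, -1.0]]
force: [-1.2, -0.2, -3.3]
opening: 0.0095
gripper_force: 68.6
```

View pics/s3.png

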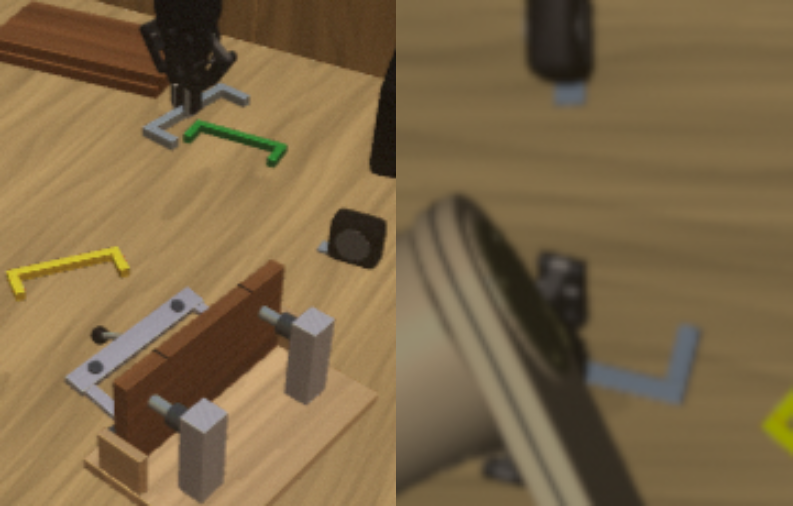

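The handle is held off the counter, with the bar in the pads at crop (190,105) and both legs visible. Now I measure its pose in the hand.

```bash
cat > meas.py <<'E'
from h import *
def handle(Q,im,T,show=True):
    hsv=cv2.cvtColor(im,cv2.COLOR_RGB2HSV)
    d=Q-T; m=(abs(d[...,:2]).max(-1)<.1)&(abs(d[...,2]+.17)<.03)&(hsv[...,2]>75)&(hsv[...,1]<90)
    n,lab,st,_=cv2.connectedComponentsWithStats(m.astype(np.uint8)); 
    m=np.isin(lab,[i for i in range(1,n) if st[i,4]>=12])
    return m,Q[m]
def rep(q,T):
    b=cv2.minAreaRect(q[:,:2].astype(np.float32)*1000)
    bp=cv2.boxPoints(b); print(len(q),b,bp.round(1).tolist(),"z",np.percentile(q[:,2],[5,50,90]).round(4))
    k=q[:,2]>np.median(q[:,2])-.006
    A=np.c_[q[k,:2]-T[:2],np.ones(k.sum())]; s=np.linalg.lstsq(A,q[k,2],rcond=None)[0]; print("slopes",s)
E
python3 - <<'E'
from meas import *
T=arm.observe()["eef_pos"];print(T)
for f in("s3","t3"):
    D=np.load("/tmp/%s.npz"%f); m,q=handle(D["P"],D["im"],T); rep(q,T)
    v,u=np.nonzero(m);print(u.min(),u.max(),v.min(),v.max())
E
```

```text
[0.43956564 0.31692332 0.33331281]
282 ((457.6333312988281, 312.6038513183594), (144.61862182617188, 51.7783317565918), 77.94744110107422) [[417.20001220703125, 247.3000030517578], [467.8999938964844, 236.5], [498.1000061035156, 377.8999938964844], [447.3999938964844, 388.70001220703125]] z [0.1632 0.171  0.1732]
slopes [-0.00416832  0.00036505  0.17088079]
305 353 138 167
229 ((448.3663330078125, 273.03411865234375), (57.85942840576172, 45.56016540527344), 77.23728942871094) [[419.79998779296875, 249.89999389648438], [464.20001220703125, 239.8000030517578], [477.0, 296.20001220703125], [432.5, 306.29998779296875]] z [0.1634 0.1695 0.1724]
slopes [-0.00288659 -0.00318067  0.16947202]
209 238 283 303
```

```bash
python3 -m jog '[[0.32,-0.94,0,0,0,0.2],[0.32,-0.94,0,0,0,0],[0.32,-0.94,0,0,0,0],[0.32,-0.94,0,0,0,0],[0.32,-0.94,0,0,0,0],[0.32,-0.94,0,0,0,0],[0.32,-0.93,0,0,0,0],[0,0,-0.5,0,0,0],[0,0,-0.5,0,0,0],[0,0,-0.4,0,0,0],[0,0,0,0,0,0],[0,0,0,0,0,0]]'; python3 -m jog '[[0,0,0,0,0,0],[0,0,0,0,0,0]]';python3 - <<'E'
from meas import *
T=arm.observe()["eef_pos"];print(T)
for n in("scene","top"):
    a,d,Q=grab(n); np.savez("/tmp/%s4"%n,im=a,P=Q)
    save("p4"+n,cv2.resize(a[170:300,250:400],None,fx=4,fy=4,interpolation=cv2.INTER_CUBIC))
    m,q=handle(Q,a,T); q=q[(q[:,2]>.095)&(q[:,2]<.117)]; rep(q,T)
a=cv2.imread("pics/p4scene.png");b=cv2.imread("pics/p4top.png")
cv2.imwrite("pics/p4.png",cv2.resize(np.vstack([a,b]),None,fx=.57,fy=.57,interpolation=cv2.INTER_AREA))
E
```

```text
clock: 8.05
eef_pos: [0.5287, 0.0544, 0.2767]
orientation: [[0.205, 0.979, -0.006], [0.979, -0.205, -0.0], [-0.001, -0.005, -1.0]]
force: [-0.1, 0.1, -2.0]
opening: 0.0098
gripper_force: 68.7
clock: 8.22
eef_pos: [0.5303, 0.0548, 0.2802]
orientation: [[0.204, 0.979, 0.001], [0.979, -0.204, -0.0], [0.0, 0.001, -1.0]]
force: [0.4, -0.0, -2.5]
opening: 0.0096
gripper_force: 68.7
[0.53029366 0.05481514 0.28019896]
309 ((546.2171630859375, 51.00614929199219), (141.22439575195312, 52.23893356323242), 78.28849029541016) [[506.29998779296875, -12.800000190734863], [557.5, -23.399999618530273], [586.0999755859375, 114.80000305175781], [535.0, 125.5]] z [0.1067 0.1148 0.1165]
slopes [ 0.00621328 -0.00068232  0.11437985]Traceback (most recent call last):
  File "<stdin>", line 6, in <module>
  File "meas.py", line 10, in rep
    bp=cv2.boxPoints(b); print(len(q),b,bp.round(1).tolist(),"z",np.percentile(q[:,2],[5,50,90]).round(4))
                                                                 ~~~~~~~~~~~~~^^^^^^^^^^^^^^^^^^
    return _quantile_unchecked(
        a, q, axis, out, overwrite_input, method, keepdims, weights)
    return _ureduce(a,
                    func=_quantile_ureduce_func,
    ...<5 lines>...
                    overwrite_input=overwrite_input,
                    method=method)
    r = func(a, **kwargs)
    result = _quantile(arr,
                       quantiles=q,
    ...<2 lines>...
                       out=out,
                       weights=wgt)
    slices_having_nans = np.isnan(arr[-1, ...])
                                  ~~~^^^^^^^^^
IndexError: index -1 is out of bounds for axis 0 with size 0
```

```bash
python3 -m jog '[[0,0,-0.12,0,0,0],[0.25,-0.05,0,0,0,0],[0.25,-0.05,0,0,0,0],[0.24,-0.05,0,0,0,0],[0,0,0,0,0,0],[0,0,0,0,0,0],[0,0,0,0,0,0]]'; python3 -m jog '[[0.1,-0.02,0,0,0,0],[0.1,-0.02,0,0,0,0],[0.08,-0.017,0,0,0,0],[0,0,0,0,0,0],[0,0,0,0,0,0],[0,0,0,0,0,0]]'
```

```text
clock: 8.9
eef_pos: [0.5591, 0.0487, 0.2742]
orientation: [[0.205, 0.979, -0.0], [0.979, -0.205, 0.0], [-0.0, -0.0, -1.0]]
force: [0.1, 0.2, -1.4]
opening: 0.01
gripper_force: 68.8
clock: 9.4
eef_pos: [0.5706, 0.0463, 0.2741]
orientation: [[0.205, 0.979, -0.001], [0.979, -0.205, 0.0], [-0.0, -0.001, -1.0]]
force: [-1.6, -0.5, -1.8]
opening: 0.0095
gripper_force: 68.9
```

```bash
python3 -m jog '[[-0.1,0.02,0,0,0,0],[0,0,0.03,0,0,0],[0.1,-0.02,0,0,0,0],[0.07,-0.015,0,0,0,0],[0.07,-0.014,0,0,0,0],[0.06,-0.012,0,0,0,0],[0,0,0,0,0,0],[0,0,0,0,0,0],[0,0,0,0,0,0],[0,0,0,0,0,0]]'
python3 - <<'E'
from meas import *
o=arm.observe();T=o["eef_pos"];print(T,o["force"],o["wrist_torque"])
a,d,Q=grab("scene"); np.savez("/tmp/scene5",im=a,P=Q)
m,q=handle(Q,a,T); q=q[(q[:,2]>.095)&(q[:,2]<.117)]; rep(q,T)
hsv=cv2.cvtColor(a,cv2.COLOR_RGB2HSV)
m=(Q[...,2]>.126)&(Q[...,2]<.135)&(Q[...,0]>.57)&(Q[...,0]<.7)&(abs(Q[...,1]-.04)<.13)&(hsv[...,1]>100)
print("edge",m.sum(),cv2.minAreaRect(Q[m][:,:2].astype(np.float32)*1000))
b=grab("top")[0]
f=lambda i:cv2.resize(i[170:310,250:400],(540,504),interpolation=cv2.INTER_CUBIC)
save("p5",cv2.resize(np.hstack([f(a),f(b)]),(800,373)))
E
```

```text
clock: 10.23
eef_pos: [0.5781, 0.0448, 0.2752]
orientation: [[0.204, 0.979, -0.003], [0.979, -0.204, 0.0], [-0.0, -0.003, -1.0]]
force: [-8.5, 1.0, 3.0]
opening: 0.0101
gripper_force: 69.4
[0.57813291 0.04483461 0.27516971] [-8.48210478  0.97715541  2.99763705] [0.26254272 1.26103027 0.10478751]
360 ((613.8842163085938, 28.126720428466797), (115.87877655029297, 172.95773315429688), 3.590466260910034) [[550.5999755859375, 110.80000305175781], [561.5, -61.79999923706055], [677.0999755859375, -54.599998474121094], [666.2999877929688, 118.0999984741211]] z [0.0973 0.1103 0.1139]
slopes [ 0.04085357 -0.01693511  0.10971817]
edge 743 ((604.6243896484375, 38.181114196777344), (240.51239013671875, 66.63253021240234), 78.75504302978516)
```

View pics/p5.png

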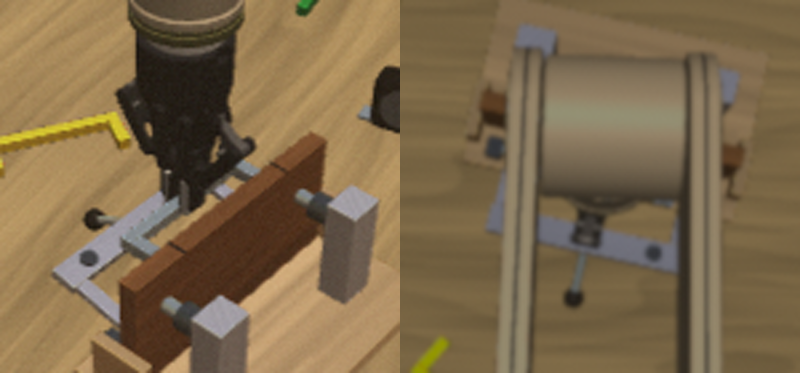

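Run:
```python
from meas import *
o=arm.observe();T=o["eef_pos"];print(T,o["force"])
D=np.load("/tmp/scene5.npz");Q=D["P"];hsv=cv2.cvtColor(D["im"],cv2.COLOR_RGB2HSV)
X=np.array([.979,-.2045]);Y=np.array([.2045,.979]);x=Q[...,:2]@X;y=Q[...,:2]@Y
m=(abs(x-.5576)<.06)&(abs(y-.1617)<.085)&(Q[...,2]>.1)&(Q[...,2]<.12)&(hsv[...,1]<90)&(hsv[...,2]>75)
q=np.c_[x[m]-.5578,y[m]-.1617,Q[m][:,2]]
top=q[q[:,2]>.107]
print(len(top)); s=np.linalg.lstsq(np.c_[top[:,:2],np.ones(len(top))],top[:,2],rcond=None)[0];print("slopes,z",s)
for lo,hi in((-.01,.008),(.008,.03),(.03,.045)):
    for sg in(1,-1):
        k=(q[:,0]>lo)&(q[:,0]<hi)&(q[:,1]*sg>.03); print(lo,sg,k.sum(),q[k].min(0) if k.any() else'',q[k].max(0) if k.any() else '',np.median(q[k],0) if k.any() else '')
m=(abs(Q[...,2]-.13)<.004)&(abs(y-.1617)<.13)&(x>.57)&(x<.65)&(hsv[...,1]>100);print("edge x",np.percentile(x[m],[1,5,50,95,99]),"rest centre .5968")
```

```text
[0.57811312 0.04482205 0.27515041] [-8.12302117  1.88617011  3.05354428]
225
slopes,z [0.0149563  0.000501   0.11098384]
-0.01 1 21 [0.00369119 0.03415327 0.10074215] [0.00790566 0.06930106 0.11132232] [0.00564917 0.04817979 0.10494077]
-0.01 -1 109 [-0.0063897  -0.07068547  0.10060976] [ 0.0073461  -0.03013855  0.11584018] [ 0.00212801 -0.05114056  0.11061052]
0.008 1 33 [0.00927046 0.05685046 0.10160031] [0.02600469 0.07068388 0.11368399] [0.01794885 0.06227089 0.11103471]
0.008 -1 50 [ 0.00802123 -0.07096309  0.10147464] [ 0.02678438 -0.0559036   0.11414162] [ 0.0173774  -0.06458723  0.11108601]
0.03 1 0   
0.03 -1 0   
edge x [0.59772727 0.59895854 0.60849036 0.61631001 0.6173342 ] rest centre .5968
```

Everything matches: bar centre z is 0.105, the ends are at ±70.7 mm about the holes' middle, tilt is under 1°, the front is pushed in about 10 mm, and the force is about 8.5 N. I'm handing in.

```bash
python3 -m jog '[[0,0,0,0,0,0],[0,0,0,0,0,0],[0,0,0,0,0,0],[0,0,0,0,0,0]]'; python3 -c "
from workcell import arm;print(arm.sign_off())"
```

```text
clock: 10.67
eef_pos: [0.5781, 0.0448, 0.2752]
orientation: [[0.204, 0.979, -0.003], [0.979, -0.204, 0.0], [-0.0, -0.003, -1.0]]
force: [-8.3, 1.6, 3.3]
opening: 0.0097
gripper_force: 69.4
the job is handed in; nothing more can be done
None
```

The job is handed in at about 10.7 s of robot time: the guide is swung down to about 1.32 rad, and the long handle is gripped and pressed square over the screw holes with about 8.5 N (front in about 10 mm); no verdict was returned.

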